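Dial the lock off the reagent box

TASK

Unlock the grey steel reagent box: turn the black dial of its combination lock clockwise, click by click, until the white line stands at the red mark, then go back three clicks anticlockwise and pull the lock straight up off its shackle. Present it: finish with the lock still held in the gripper, upright and motionless, at least 10 cm straight above the shackle it came from; do not put it down or let go. Leave the well plate, the white bottle and the blue tube rack where they are.

Things in the scene. Friction and masses are not known exactly. Their poses are not given: they have to be found in the camera images.
- reagent_box: Light grey steel box 150 x 210 x 85 mm (x, y, z) fixed to the bench; blue drop-down front on its -x side (towards the robot, stays shut). On the roof stands a fixed steel U shackle: two legs 10 mm thick, 68 mm apart along the box's y, in the plane x = -18 mm, tops 150 mm above the bench. Origin: centre of the underside, z up. Position and yaw vary.
- lock: Loose dark grey lock, 0.45 to 0.7 kg: a case 60 x 94 x 36 mm (x, y, z) over both shackle legs with 1 mm of play, dial on top. Origin: centre of the underside, z up, axes as the box's; seated it lies at lock_seat. Its flat 60 mm sides can be gripped from above beside the dial, or the knob, to lift it. Unlocked it slides straight up, off the legs after 28 mm; locked it lifts 3 to 13 mm and stops.
- dial (a joint): Turn of the dial, rad; grows clockwise seen from above; 0: white line at the red mark. Clicks into a notch every 0.349 rad (20 deg; at 0, -0.349, -0.698, -1.047 ...), rests only in a notch; 0.2 N m pushes it over the crest. Starts 2 to 6 clicks anticlockwise of the mark; turns from -2.5 to 0.9.
- dial_grip (a point): Point on the dial's upright axis, 54.5 mm above the lock's underside, at mid-height of the knurled round knob to grip: 34 mm across, 24 mm high (42.5 to 66.5 mm above the lock's underside), any gripper yaw. Below the knob is a skirt 45 mm across: keep the fingertips above it. Its axes turn with the dial; z up.
- dial_line (a point): Outer end of the dial's white line, on the skirt, 20.5 mm from the axis; the line also runs over the knob's top and down its side. The lock opens only after the line has come clockwise to the red mark and, without passing it, back anticlockwise by 3 clicks, each within a third of a click (0.12 rad).
- index_mark (a point): Red mark on top of the lock case, 26 mm from the dial's axis on the lock's -x side; 17 fine white ticks show the other notches. If the white line has gone past the red mark (by more than a third of a click), turn the dial anticlockwise to -2.4 and come clockwise again.
- lock_seat (a point): Where the origin of the lock lies while it sits on the shackle's collars: 122 mm above the bench; fixed to the box, with the box's axes. Behind and right of the box (x over 0.61 m, y under 0.13 m) stands a white analyser, 290 mm high with the laptop on it: pass in front of it.
- assay_plate: White well plate 86 x 128 x 14 mm, loose on the bench, behind the box; origin: centre of the underside. Not to be moved.
- white_bottle: White bottle 58 mm across, 116 mm high, loose on the bench, right of the box; origin: centre of the underside. Not to be moved.
- blue_rack: Blue tube rack 92 x 196 x 36 mm, loose on the bench, left of the box; origin: centre of the underside. Not to be moved.

How it is judged:
By the outcome, as a careful person would: the job done as asked, in the order asked, and still so for the second after the job is handed in, while the arm keeps its last pose, push and grip.
It also fails if it takes over 40 s, if anything falls off the work surface, if the arm or the gripper's body presses on something with over 40 N, if the wrist force passes 120 N, or if a joint passes its speed limit or range.

ROBOT

A 6-joint arm with a two-finger parallel gripper is mounted at the origin on a cart in front of the work surface, level with it; the furniture and walls round the work are solid. World frame = base frame: x ahead of the robot, y to its left, z up, the work surface at z = 0. Lengths are in m, angles in rad, forces in N, time in s.
With the tool pointing down it reaches from about 0.225 to 0.875 m from the base axis. Payload 3.4 kg.
Tool frame: the origin (TCP) lies at the very end of the fingers, on their centre line; the grasp point (between the pads) lies 19 mm behind it; z points along the fingers, y is the line along which they close (so a half turn about z gives the same grasp; the last joint's range is limited). The gripper opens to 85 mm and grips with 20 to 120 N. Pads are 22 mm wide; open, the fingers measure 114 mm over their backs; the gripper's body (76 mm by 85 mm) begins 54 mm behind the grasp point. The pads swing forward as they close: fully open they stand 13 mm farther back than shut.
Start: joints at [1.218, 0.276, 1.505, -0, 1.361, -0.121], TCP at [0.132, 0.56, 0.231] pointing down, gripper open.
Joint ranges: [-2.89, 2.89], [-0.75, 2.08], [0.22, 2.7], [-1.18, 4.32], [0.11, 2.71], [-2.7, 2.7]. Speed limits (rad/s): [2.57, 2.57, 3.14, 3.14, 3.14, 3.14].

INTERFACE

Orientations are given as a unit quaternion [w, x, y, z].
In Python, from rig import manip gives the robot as it stands. The module is installed in compiled form; this text tells all that it offers.
- The arm moves only by the tool play_rows, never from a script. Its argument "motion" is a list of rows, each a list of 5 numbers: the shift along the tool's x, y, z in units of 40 mm (1.0 is 40 mm), then the turn about the tool's z in units of 10 degrees (1.0 is 10 degrees), then the finger opening in mm, from 0 to 85.4. A call has 1 to 5 rows; each row is the pose to reach, as a shift and turn from the pose commanded when the call began, along the tool's axes at that moment; what a row does not reach only later rows make up. A row lasts 1/8 s, in which the tool goes at most 62.5 mm and 10.7 degrees, less where a joint would pass 70% of its speed; a pose out of reach is approached as far as the arm can. A call with a gripper value outside its range is refused whole. The fingers move at their own pace and stop on an object; "newtons" is the grip in N (left out, the last holds). Time passes only in rows, so rows that repeat a pose let the fingers close. It gives the time, the measured TCP pose, the force, the opening and the grip force at its end, in the units of the state.
- manip.get_state(): the state, without advancing time (a new reading comes with each control period).
- manip.get_image(name): name is "side" or "top" or "wrist"; returns a dict with "img" (384x512x3 uint8, red, green, blue), "range_z" (384x512 float32, m along the optical axis (not along the pixel's ray), 0 where there is no reading), "fx", "fy", "cx", "cy" (pixels), "D" ([k1, k2, p1, p2, k3] as OpenCV has them; the pictures are not rectified), "R" (3x3) and "t" (3): a world point X has camera coordinates R X + t. Camera axes: x right, y down, z forward; pixel columns grow to the right and rows downward; lengths in m; the calibration is good to about 2 mm. A picture is of the moment at which its call begins.
- manip.sign_off(): hands the job in; it is judged then, once.
The state is a dict: "clock": time; "qpos": joint angles; "qd": joint speeds; "effort": joint torques, N m; "position": TCP position; "ee_rot": TCP orientation; "contact_force": force on the tool from outside, world axes, zero at the start; "moment": the same for the moment, N m; "width": finger opening in m; "gripper_force": force on a finger pad.
Only numpy, scipy, OpenCV 4.12 (cv2) and the standard library are available. Lean on these libraries where they do the work, as an engineer would, in place of code of your own. Each camera call takes 0.05 s, during which the arm holds its last target. There are 200 camera calls.

## Working session

There is one attempt and no reset: what is moved stays moved. The work goes in short steps, Python scripts to look and compute and a tool call to move; the robot and the scene stay as the last step left them, time stands still between calls to the robot, and variables do not carry over. Pictures are saved under pics/ and viewed, at most 10 in all, crops included, and the job is handed in when it is done.

Besides the shell and the picture viewer there is one more tool, called after ">>>" as name(argument=value, ...), one argument or row to a line, values as JSON. play_rows: Moves the arm, as the interface text tells. Its arguments: {"type":"object","properties":{"motion":{"type":"array","items":{"type":"array","items":{"type":"number"}}},"newtons":{"type":"number"}},"required":["motion"]}

```bash
mkdir -p pics
cat > h.py <<'E'
from rig import manip
import numpy as np, cv2
def grab(n,f):
    d=manip.get_image(n); cv2.imwrite(f'pics/{f}.png',d['img'][:,:,::-1])
    np.savez(f'pics/{f}.npz',**{k:np.array(v) for k,v in d.items()}); return d
def load(f): return np.load(f'pics/{f}.npz')
def ray(d,u,v):
    K=np.array([[d['fx'],0,d['cx']],[0,d['fy'],d['cy']],[0,0,1.]])
    p=cv2.undistortPoints(np.array([[[u,v]]],float),K,np.array(d['D'],float))[0,0]
    r=d['R'].T@np.array([p[0],p[1],1]); c=-d['R'].T@d['t']; return c,r
def atz(d,u,v,z):
    c,r=ray(d,u,v); return c+r*(z-c[2])/r[2]
def atd(d,u,v):
    c,r=ray(d,u,v); return c+r*d['range_z'][int(round(v)),int(round(u))]
E
python3 - <<'E'
from h import *
a=grab('top','top0');b=grab('side','side0')
cv2.imwrite('pics/both.png',cv2.resize(np.hstack([a['img'],b['img']])[:,:,::-1],(800,300),interpolation=cv2.INTER_AREA))
s=manip.get_state();print({k:np.round(v,3) for k,v in s.items()})
for d in(a,b):print(-d['R'].T@d['t'],d['fx'])
E
```

```text
{'clock': np.float64(0.1), 'qpos': array([ 1.218,  0.277,  1.506, -0.   ,  1.361, -0.121]), 'qd': array([ 0.001, -0.001, -0.003,  0.001, -0.002,  0.   ]), 'effort': array([ 1.0000e-03, -4.1771e+01, -2.4640e+01, -0.0000e+00,  6.0000e-03,
        0.0000e+00]), 'position': array([0.132, 0.559, 0.231]), 'ee_rot': array([-0.   ,  0.116,  0.993, -0.001]), 'contact_force': array([-0.841,  0.335,  0.808]), 'moment': array([-0.017,  0.036,  0.028]), 'gripper_force': np.float64(0.0), 'width': np.float64(0.085)}
[0.48827284 0.34289603 1.16713431] 393.72718199135323
[0.44835902 1.13884169 0.85342839] 392.33555006883756
```

View pics/top0.png

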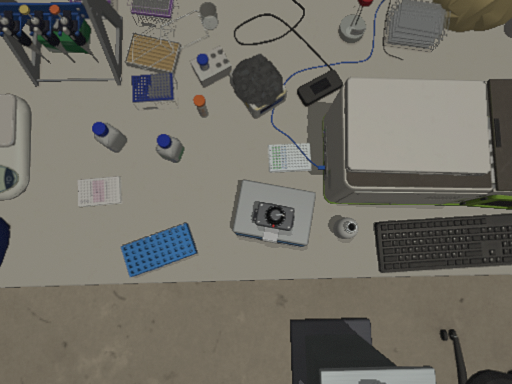

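The top view shows the box at about (273,213) with the lock at (274,216). The blue rack is on the left, the bottle at (346,227) and the plate at (290,157). Next I'll enlarge the lock.

Run:
```python
from h import *
a=load('top0')
c=a['img'][170:255,225:335,::-1]
cv2.imwrite('pics/c1.png',cv2.resize(c,None,fx=7,fy=7,interpolation=cv2.INTER_CUBIC))
for u,v in [(274,200),(240,200),(274,216),(300,225),(262,218)]:print(u,v,atd(a,u,v).round(4))
```

```text
274 200 [0.6213 0.279  0.0831]
240 200 [0.6231 0.3733 0.0852]
274 216 [0.5679 0.2867 0.1929]
300 225 [0.5504 0.2101 0.0868]
262 218 [0.5661 0.3157 0.1607]
```

View pics/c1.png

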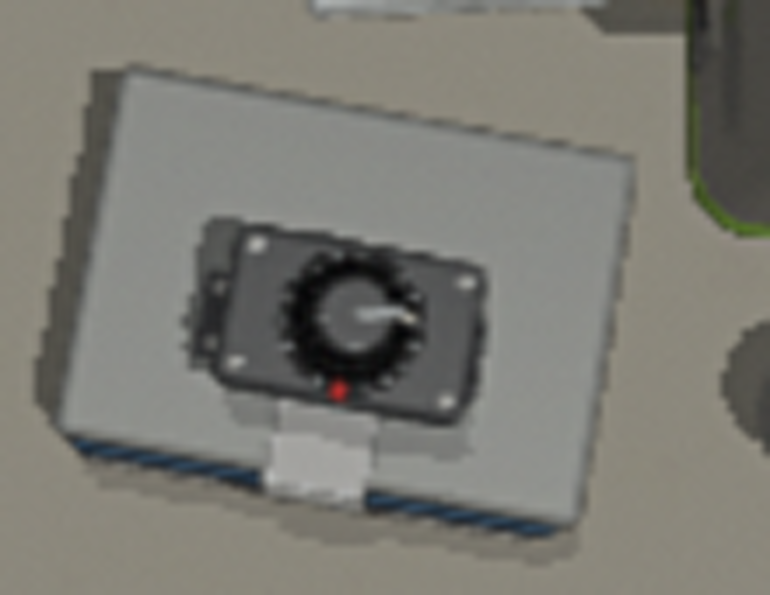

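```bash
cat >> h.py <<'E'
from scipy.spatial.transform import Rotation as Ro
def rot(s): return Ro.from_quat(np.array(s['ee_rot'])[[1,2,3,0]]).as_matrix()
def shift(p):
    s=manip.get_state(); return (rot(s).T@(np.array(p)-s['position'])/0.04).round(3)
E
python3 - <<'E'
from h import *
a=load('top0')
f=lambda x,y:(225+x/7-.5+.5/7,170+y/7-.5+.5/7)
c=atz(a,*f(352,313),.1885);print('knob top',c)
scr=[atz(a,*f(*p),.158) for p in [(257,244),(467,282),(447,400),(236,361)]];print('screws mean',np.mean(scr,0),scr)
r=atz(a,*f(339,390),.158);print('red',r)
B=[atz(a,*f(*p),.085) for p in [(130,68),(632,160),(577,525),(62,430)]];print(B,np.mean(B,0))
for i in range(4):
  v=B[(i+1)%4]-B[i];print(np.linalg.norm(v),np.degrees(np.arctan2(v[1],v[0])))
l=atz(a,*f(412,319),.162);print('line',l)
m=np.mean(scr,0)
for q in(r,l):print(np.linalg.norm(q-m),np.degrees(np.arctan2(*(q-m)[[1,0]])))
print(shift([.568,.285,.30]))
E
```

```text
knob top [0.57251533 0.28419602 0.1885    ]
screws mean [0.57201175 0.28257322 0.158     ] [array([0.60135425, 0.3165767 , 0.158     ]), array([0.58561252, 0.23972911, 0.158     ]), array([0.5425675 , 0.24864207, 0.158     ]), array([0.55851274, 0.32534499, 0.158     ])]
red [0.54709099 0.28798004 0.158     ]
[array([0.68116112, 0.36350558, 0.085     ]), array([0.63979165, 0.16492966, 0.085     ]), array([0.49695529, 0.19299737, 0.085     ]), array([0.5382385 , 0.39264575, 0.085     ])] [0.58903664 0.27851959 0.085     ]
0.2028394161803106 -101.76814652059737
0.1455679313215492 168.8828785113822
0.20387196275925654 78.31705814935604
0.14586303755383379 -11.523953122756609
line [0.57211508 0.26074634 0.162     ]
0.025500555701813695 167.7587863867773
0.02219060808056533 -89.72875947032037
[-12.185  -4.17   -1.732]
```

>>> play_rows(
  motion=[
    [-1.3,-0.45,-0.3,0,85],
    [-2.6,-0.9,-0.6,0,85],
    [-3.9,-1.35,-0.9,0,85],
    [-5.2,-1.8,-1.0,0,85],
    [-6.5,-2.25,-1.0,0,85],
  ],
)

```text
clock: 0.72
position: [0.3658, 0.4113, 0.2715]
ee_rot: [0.0, 0.116, 0.993, 0.0]
contact_force: [0.9, 0.3, -0.2]
width: 0.085
gripper_force: 0.0
```

>>> play_rows(
  motion=[
    [-1.3,-0.45,0,0,85],
    [-2.6,-0.9,0,0,85],
    [-3.9,-1.35,0,0,85],
    [-5.2,-1.8,0,0,85],
    [-5.2,-1.8,0,0,85],
  ],
)

```text
clock: 1.35
position: [0.5534, 0.2918, 0.2698]
ee_rot: [-0.0, 0.118, 0.993, -0.001]
contact_force: [0.3, -0.4, -0.3]
width: 0.085
gripper_force: 0.0
```

Run:
```python
from h import *
d=grab('wrist','w0')
print(shift([.572,.283,.23]),manip.get_state()['position'],manip.get_state()['qpos'])
```

```text
[-0.565 -0.127  1.001] [0.5512892  0.29320735 0.27007127] [ 3.77211393e-01  3.35109636e-01  1.32302711e+00  3.78667059e-04
  1.48562182e+00 -9.58796370e-01]
```

View pics/w0.png

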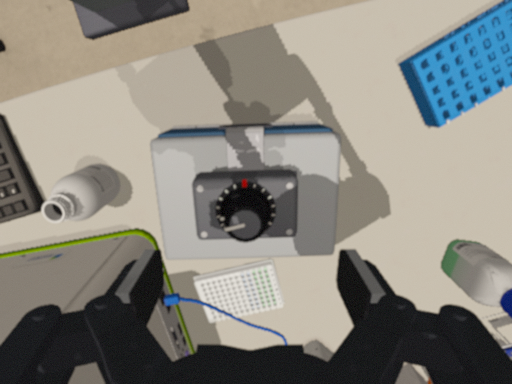

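The wrist view shows the lock at about (245,205) with the red mark at (244,184) and the line pointing left to about (225,229). Next is an enlarged crop for the angle and centre.

Run:
```python
from h import *
a=load('w0')
c=a['img'][165:250,185:305,::-1]
cv2.imwrite('pics/c2.png',cv2.resize(c,None,fx=6,fy=6,interpolation=cv2.INTER_CUBIC))
```

```text
(no output)
```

View pics/c2.png

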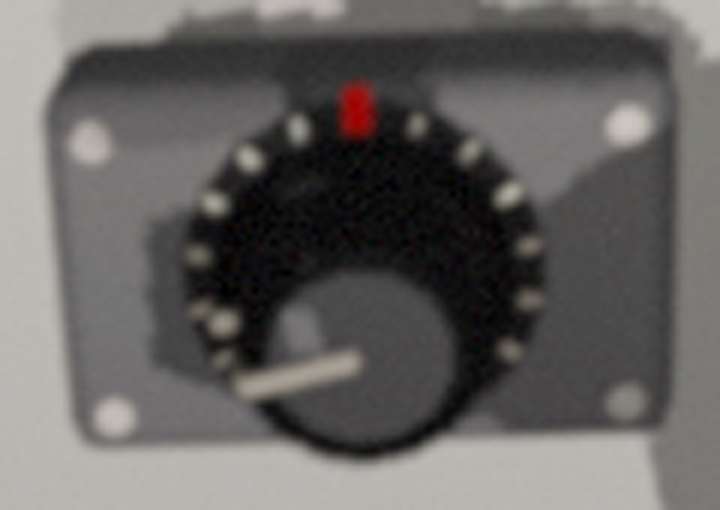

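Run:
```python
from h import *
a=load('w0')
f=lambda x,y:(185+x/6-.5+.5/6,165+y/6-.5+.5/6)
print('knob',atz(a,*f(362,362),.1885))
print('screws',np.mean([atz(a,*f(*p),.158) for p in[(90,143),(628,125),(626,402),(114,416)]],0))
m=atz(a,*f(362,362),.1885)[:2]
for n,p,z in(('red',(357,112),.158),('end',(224,322),.1625),('kn',(243,390),.1885)):
  q=atz(a,*f(*p),z)[:2]-m;print(n,np.linalg.norm(q),np.degrees(np.arctan2(q[1],q[0])))
print(shift([.572,.283,.20]),manip.get_state()['position'])
```

```text
knob [0.57361095 0.28213282 0.1885    ]
screws [0.57306841 0.28204681 0.158     ]
red 0.025830772617537842 168.96835280501386
end 0.02148905158053171 -89.56472464216709
kn 0.016499110785038563 -89.05458317168359
[-0.566 -0.126  1.751] [0.5512892  0.29320735 0.27007127]
```

>>> play_rows(
  motion=[
    [-0.3,-0.07,0.5,0,85],
    [-0.59,-0.135,1.2,0,85],
    [-0.59,-0.135,1.5,0,70],
    [-0.59,-0.135,1.5,0,60],
  ],
  newtons=50,
)

```text
clock: 1.9
position: [0.5704, 0.2845, 0.2106]
ee_rot: [-0.001, 0.115, 0.993, -0.0]
contact_force: [0.0, -0.1, 0.3]
width: 0.06
gripper_force: 0.0
```

Run:
```python
from h import *
s=manip.get_state();print(shift([.573,.2825,.1675]),s['position'],s['qpos'],s['width'])
```

```text
[-0.077 -0.033  1.076] [0.57041958 0.28448987 0.21055759] [ 3.53148504e-01  3.82407003e-01  1.39614717e+00  7.05660648e-04
  1.36564935e+00 -9.87093752e-01] 0.060013064006724744
```

>>> play_rows(
  motion=[
    [-0.08,-0.03,0.5,0,55],
    [-0.08,-0.03,0.95,0,50],
    [-0.08,-0.03,1.08,0,50],
    [-0.08,-0.03,1.08,0,50],
  ],
)

```text
clock: 2.4
position: [0.5749, 0.2824, 0.169]
ee_rot: [0.0, 0.115, 0.993, 0.0]
contact_force: [0.4, -0.0, 0.0]
width: 0.0499
gripper_force: 0.0
```

Run:
```python
from h import *
s=manip.get_state();print(shift([.573,.2825,.1675]),s['position'],s['contact_force'],s['width'])
grab('side','s1')
d=load('s1');X=np.array([.573,.2825,.17]);p,_=cv2.projectPoints(X[None],cv2.Rodrigues(d['R'])[0],d['t'],np.array([[d['fx'],0,d['cx']],[0,d['fy'],d['cy']],[0,0,1.]]),d['D']);u,v=p.ravel().astype(int);print(u,v)
cv2.imwrite('pics/c3.png',cv2.resize(d['img'][v-45:v+45,u-60:u+60,::-1],None,fx=6,fy=6,interpolation=cv2.INTER_CUBIC))
```

```text
[ 0.047 -0.009  0.037] [0.57489985 0.28240916 0.16897563] [ 0.44918434 -0.02790417  0.02443039] 0.049944577508773215
283 171
```

View pics/c3.png

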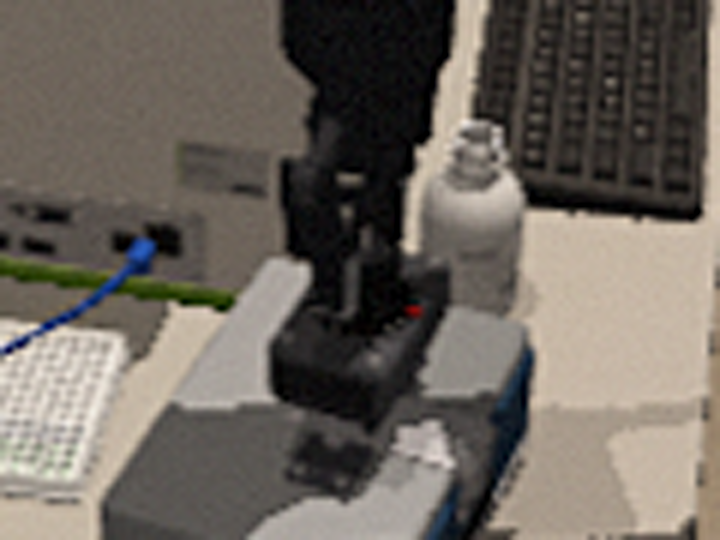

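The fingers straddle the knob, above the skirt and with no contact force (red mark in the crop at (412,312)). I'll close the gripper.

>>> play_rows(
  motion=[
    [0,0,0,0,40],
    [0,0,0,0,30],
    [0,0,0,0,25],
    [0,0,0,0,25],
    [0,0,0,0,25],
  ],
  newtons=50,
)

```text
clock: 3.08
position: [0.5755, 0.282, 0.1694]
ee_rot: [0.001, 0.116, 0.993, 0.0]
contact_force: [-0.0, -0.7, 5.7]
width: 0.0328
gripper_force: 49.4
```

>>> play_rows(
  motion=[
    [0,0,0,0.5,25],
    [0,0,0,1,25],
    [0,0,0,1.5,25],
    [0,0,0,2,25],
    [0,0,0,2,25],
  ],
)

```text
clock: 3.7
position: [0.5751, 0.2812, 0.1694]
ee_rot: [0.001, 0.287, 0.958, -0.0]
contact_force: [-1.4, -2.3, 5.6]
width: 0.0327
gripper_force: 49.6
```

Run:
```python
from h import *
d=grab('wrist','w1')
s=manip.get_state();print(s['position'],s['contact_force'],s['moment'],s['qpos'])
cv2.imwrite('pics/c4.png',cv2.resize(d['img'][165:345,160:340,::-1],None,fx=3.3,fy=3.3,interpolation=cv2.INTER_CUBIC))
```

```text
[0.5750861  0.28116895 0.16934306] [-1.29432886 -3.30857056  7.41504822] [-0.46736374  0.2514272  -0.19097956] [ 3.46749700e-01  4.09944814e-01  1.45652805e+00 -1.16011370e-03
  1.27453723e+00 -6.42087655e-01]
```

View pics/c4.png

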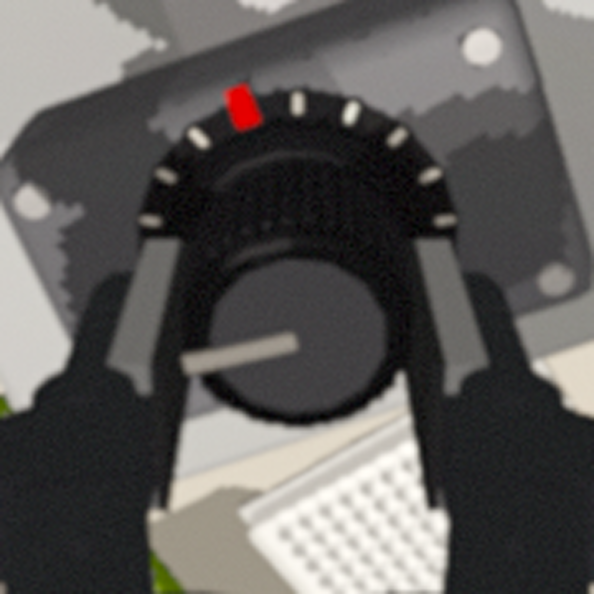

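The line turns with the gripper by one click, with no visible slip (knob top line from (297,342) to (185,363), red mark at (243,106)). I'll continue.

>>> play_rows(
  motion=[
    [0,0,0,0.8,25],
    [0,0,0,1.6,25],
    [0,0,0,2.4,25],
    [0,0,0,3.2,25],
    [0,0,0,4,25],
  ],
)

```text
clock: 4.38
position: [0.5737, 0.2804, 0.1693]
ee_rot: [-0.0, 0.599, 0.801, -0.002]
contact_force: [-4.4, -4.3, 8.2]
width: 0.0326
gripper_force: 50.0
```

>>> play_rows(
  motion=[
    [0,0,0,0.8,25],
    [0,0,0,1.6,25],
    [0,0,0,2,25],
    [0,0,0,2,25],
    [0,0,0,2,25],
  ],
)

```text
clock: 5.0
position: [0.5728, 0.2805, 0.1693]
ee_rot: [-0.0, 0.727, 0.686, -0.002]
contact_force: [-4.9, -3.3, 9.5]
width: 0.0327
gripper_force: 50.0
```

Run:
```python
from h import *
d=grab('wrist','w2')
s=manip.get_state();print(s['position'],s['contact_force'],s['moment'],s['qpos'])
cv2.imwrite('pics/c5.png',cv2.resize(d['img'][165:345,160:340,::-1],None,fx=3.3,fy=3.3,interpolation=cv2.INTER_CUBIC))
```

```text
[0.57282547 0.28048822 0.16928702] [-4.75005422 -3.84288227  9.74282619] [-0.59774829  1.04717698 -0.07104313] [ 3.46870769e-01  4.09211268e-01  1.45789346e+00 -1.01167661e-03
  1.27887443e+00  4.04632370e-01]
```

View pics/c5.png

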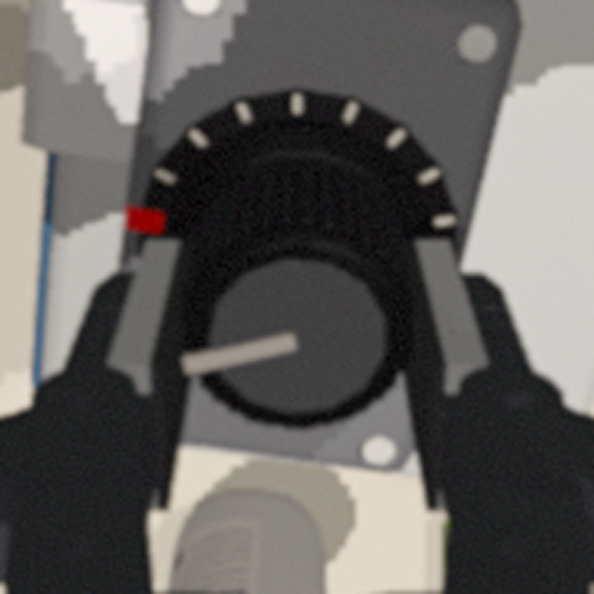

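The line is one click short of red, as expected after 80° (line end at (185,363), red mark at (146,220)). One more click to go.

>>> play_rows(
  motion=[
    [0,0,0,0.7,25],
    [0,0,0,1.4,25],
    [0,0,0,2.0,25],
    [0,0,0,2.0,25],
    [0,0,0,2.0,25],
  ],
)

```text
clock: 5.68
position: [0.5725, 0.2811, 0.1693]
ee_rot: [-0.001, 0.835, 0.55, -0.002]
contact_force: [-5.1, -2.9, 9.4]
width: 0.033
gripper_force: 50.0
```

Run:
```python
from h import *
d=grab('wrist','w3')
s=manip.get_state();print(s['position'],s['contact_force'],s['moment'],s['qpos'])
cv2.imwrite('pics/c6.png',cv2.resize(d['img'][165:345,160:340,::-1],None,fx=3.3,fy=3.3,interpolation=cv2.INTER_CUBIC))
f=lambda x,y:(160+x/3.3-.5+.5/3.3,165+y/3.3-.5+.5/3.3)
for n in('w1','w2','w3'):
  a=load(n)
  q=atz(a,*f(185,363),.1885)-atz(a,*f(297,342),.1885);print(n,np.linalg.norm(q),np.degrees(np.arctan2(q[1],q[0])), atz(a,*f(297,342),.1885))
```

```text
[0.57255706 0.28112387 0.16926546] [-5.68093445 -2.91151664  9.03159016] [-0.27326153  1.1771872  -0.15928621] [3.47146410e-01 4.09209500e-01 1.45795207e+00 4.61551980e-04
 1.27883350e+00 7.53912155e-01]
w1 0.01630300738209965 -110.940920742156 [0.57437789 0.28140052 0.1885    ]
w2 0.016322260151816606 -170.74495410800927 [0.57409044 0.28167518 0.1885    ]
w3 0.016322416079301315 169.23063099629107 [0.57454877 0.28210497 0.1885    ]
```

View pics/c6.png

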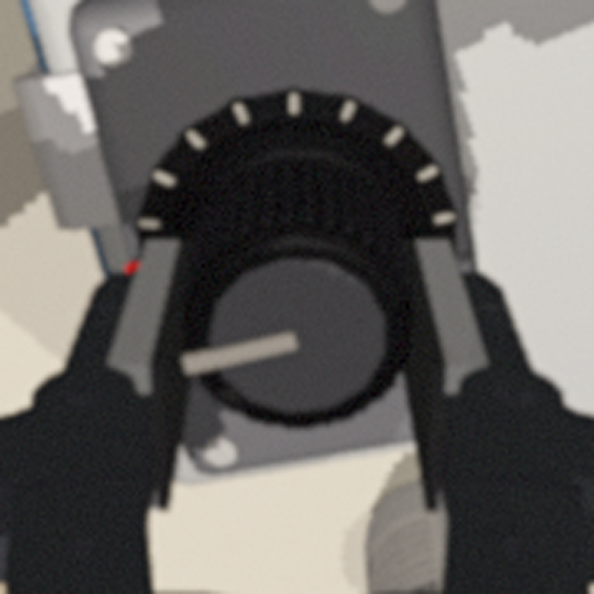

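The line is at 169.2° in world axes and the red mark at about 168.5°, so it's on the mark (line end at (185,363), red at (133,268)). Now three clicks back.

>>> play_rows(
  motion=[
    [0,0,0,-0.8,25],
    [0,0,0,-1.6,25],
    [0,0,0,-2.4,25],
    [0,0,0,-3.2,25],
    [0,0,0,-4,25],
  ],
)

```text
clock: 6.35
position: [0.5742, 0.281, 0.1693]
ee_rot: [0.0, 0.595, 0.804, -0.001]
contact_force: [-2.5, -2.8, 6.6]
width: 0.0325
gripper_force: 49.8
```

>>> play_rows(
  motion=[
    [0,0,0,-0.7,25],
    [0,0,0,-1.4,25],
    [0,0,0,-2.0,25],
    [0,0,0,-2.0,25],
    [0,0,0,-2.0,25],
  ],
)

```text
clock: 6.98
position: [0.5748, 0.2815, 0.1693]
ee_rot: [0.0, 0.449, 0.894, 0.0]
contact_force: [-2.4, -0.9, 7.3]
width: 0.0333
gripper_force: 49.8
```

Run:
```python
from h import *
d=grab('wrist','w4')
s=manip.get_state();print(s['position'],s['contact_force'],s['moment'],s['qpos'])
cv2.imwrite('pics/c7.png',cv2.resize(d['img'][165:345,160:340,::-1],None,fx=3.3,fy=3.3,interpolation=cv2.INTER_CUBIC))
f=lambda x,y:(160+x/3.3-.5+.5/3.3,165+y/3.3-.5+.5/3.3)
a=d;q=atz(a,*f(185,363),.1885)-atz(a,*f(297,342),.1885);print(np.linalg.norm(q),np.degrees(np.arctan2(q[1],q[0])), atz(a,*f(297,342),.1885))
```

```text
[0.57484146 0.28158016 0.1693337 ] [-1.39374215 -1.52231527  7.0755456 ] [-0.26057946  0.35901261 -0.13838911] [ 3.47014290e-01  4.09937564e-01  1.45656369e+00 -2.95215995e-04
  1.27468059e+00 -2.93342240e-01]
0.016301724805051203 -130.92012017524115 [0.57462863 0.2823078  0.1885    ]
```

View pics/c7.png

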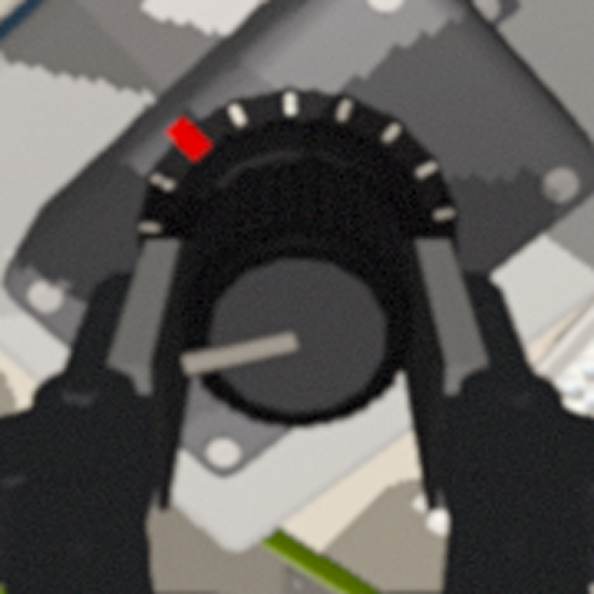

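The dial is three clicks anticlockwise of red (line at -130.9°, which is 60.4° from the mark; red at (190,139)). I'll lift gently.

>>> play_rows(
  motion=[
    [0,0,-0.1,0,25],
    [0,0,-0.2,0,25],
    [0,0,-0.3,0,25],
    [0,0,-0.4,0,25],
    [0,0,-0.5,0,25],
  ],
  newtons=60,
)

```text
clock: 7.65
position: [0.5745, 0.2817, 0.1882]
ee_rot: [-0.0, 0.448, 0.894, -0.0]
contact_force: [0.1, -1.3, -7.9]
width: 0.0324
gripper_force: 62.0
```

>>> play_rows(
  motion=[
    [0,0,-0.15,0,25],
    [0,0,-0.3,0,25],
    [0,0,-0.5,0,25],
    [0,0,-0.8,0,25],
    [0,0,-1.1,0,25],
  ],
)

```text
clock: 8.28
position: [0.5752, 0.2821, 0.2335]
ee_rot: [0.0, 0.448, 0.894, 0.001]
contact_force: [0.1, 0.4, -6.0]
width: 0.0321
gripper_force: 62.3
```

>>> play_rows(
  motion=[
    [0,0,-0.4,0,25],
    [0,0,-0.8,0,25],
    [0,0,-1.2,0,25],
    [0,0,-1.5,0,25],
    [0,0,-1.7,0,25],
  ],
)

```text
clock: 8.9
position: [0.5751, 0.2819, 0.3011]
ee_rot: [0.0, 0.448, 0.894, 0.0]
contact_force: [-0.0, -0.0, -5.0]
width: 0.032
gripper_force: 62.4
```

>>> play_rows(
  motion=[
    [0,0,-0.3,0,25],
    [0,0,-0.6,0,25],
    [0,0,-0.75,0,25],
    [0,0,-0.75,0,25],
    [0,0,-0.75,0,25],
  ],
)

```text
clock: 9.52
position: [0.5747, 0.2818, 0.3296]
ee_rot: [-0.0, 0.448, 0.894, -0.0]
contact_force: [-0.2, -0.1, -5.5]
width: 0.0322
gripper_force: 62.4
```

Run:
```python
from h import *
d=grab('side','s2')
s=manip.get_state();print(s['position'],s['contact_force'],s['qd'].round(4))
X=np.array([.573,.2825,.23]);p,_=cv2.projectPoints(X[None],cv2.Rodrigues(d['R'])[0],d['t'],np.array([[d['fx'],0,d['cx']],[0,d['fy'],d['cy']],[0,0,1.]]),d['D']);u,v=p.ravel().astype(int)
cv2.imwrite('pics/c8.png',cv2.resize(d['img'][v-60:v+60,u-70:u+70,::-1],None,fx=5,fy=5,interpolation=cv2.INTER_CUBIC))
```

```text
[0.57468061 0.28179233 0.32950561] [ 1.17527318e+00  5.39831049e-03 -5.41059138e+00] [ 0.0012  0.0029  0.0019 -0.0005 -0.0014  0.0014]
```

View pics/c8.png

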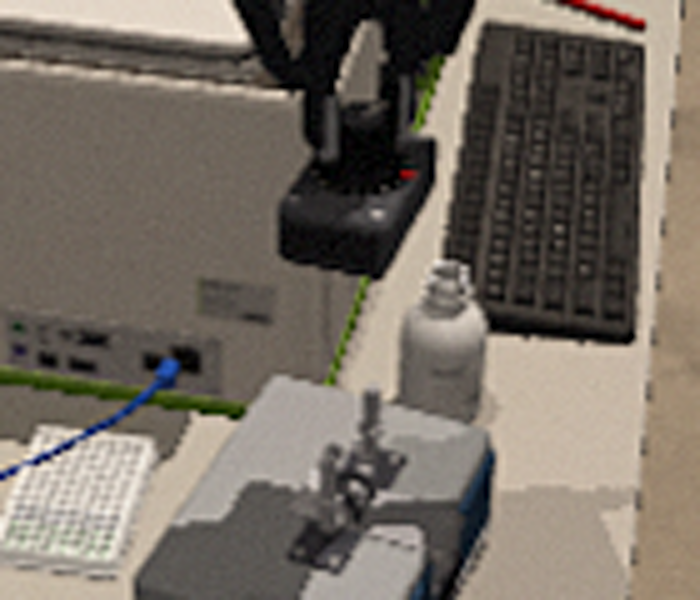

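The lock hangs upright in the gripper (crop about (355,215)). It is 16 cm above its seat, clear of the shackle legs at (330,480) and (370,410), and not moving. I'll hand it in.

```bash
python3 -c "
from h import *
print(manip.sign_off())"
```

```text
the job is handed in; nothing more can be done
None
```

I turned the dial five clicks clockwise to the red mark and three back, pulled the lock off its shackle, and handed in with it held upright and still about 16 cm above its seat (about 13 cm above the shackle tops), at about 9.6 s on the clock; no verdict was returned.

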